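Take the blue tray out of the middle of a stack

TASK

Three column trays stand nested in a stack: yellow below, blue in the middle, white on top. Lift the white tray off first and set it aside, upright; put the blue tray on the green mat, lengthwise inside the white outline; then nest the white tray back fully and squarely on the yellow one, which stays where it stands. Set the trays down gently rather than dropping them, keep the column in the white tray and the syringe in the blue one, and leave everything else alone.

Things in the scene. Friction and masses are not known exactly. Their poses are not given: they have to be found in the camera images.
- white_tray_center (a point): Centre (22 mm up) of the white open plastic tray, at first top of the stack, a column loose in it. 200 long (y) x 58 wide (x) x 44 mm high; z up. Walls 3 thick; long sides plain and upright from 6 to 44 above the underside; below, a foot 182 x 45, 6 deep, that drops into the 194 x 52 mouth of the tray beneath (play 6 lengthwise, 3.5 across, each side). Nested trays stand 38 apart in height, walls in line. 0.15 kg.
- blue_tray_center (a point): Centre (22 mm up) of the blue open plastic tray, at first in mid-stack, a syringe loose in it. 200 long (y) x 58 wide (x) x 44 mm high; z up. Walls 3 thick; long sides plain and upright from 6 to 44 above the underside; below, a foot 182 x 45, 6 deep, that drops into the 194 x 52 mouth of the tray beneath (play 6 lengthwise, 3.5 across, each side). Nested trays stand 38 apart in height, walls in line. 0.15 kg.
- yellow_tray_center (a point): Centre (22 mm up) of the yellow open plastic tray, bottom of the stack, empty, loose on the worktop. 200 long (y) x 58 wide (x) x 44 mm high; z up. Walls 3 thick; long sides plain and upright from 6 to 44 above the underside; below, a foot 182 x 45, 6 deep, that drops into the 194 x 52 mouth of the tray beneath (play 6 lengthwise, 3.5 across, each side). Nested trays stand 38 apart in height, walls in line. 0.15 kg.
- mat_top (a point): Centre of the upper face, 3 mm above the worktop, of a green mat 255 (y) x 125 (x) mm, fixed, with a white outline 230 x 98 mm inside its lines. Stack and mat stand left and right of a free strip, either way round, lengths roughly away from the robot; the worktop between them (y = -0.12, x 0.40 to 0.65) is free.
- column: Slim steel chromatography column with red end plugs, 183 mm long, 12 mm thick, 50 g, lying loose along the white tray; origin at the centre of its underside, y along its length.
- syringe: Clear plastic syringe, 132 mm long, 28 mm over its finger flange, 20 mm high, 30 g, lying loose along the blue tray, below its rim; origin at the centre of its underside, y along its length.
- timer: Bystander: square white bench timer, 66 x 66 x 20 mm; origin at the centre of its underside.
- beaker: Bystander: small clear beaker, 60 mm wide, 69 mm high; origin at the centre of its underside.
- bottle: Bystander: clear bottle with blue screw cap, 86 mm wide, 176 mm high; origin at the centre of its underside.
- spare_cap: Bystander: blue screw cap, 49 mm wide, 26 mm high; origin at the centre of its underside.
- wash_bottle: Bystander: white wash bottle with red cap and bent spout, 99 x 61 mm, 188 mm high; origin at the centre of its underside.
Things that resemble listed ones, but are neither listed nor needed, are in the scene too. There is more than one size of the part that bears blue_tray_center; the job needs the larger.

How it is judged:
By the outcome, as a careful person would: the job done as asked, in the order asked, and still so for the second after the job is handed in, with the robot touching nothing.
It also fails if it takes over 64 s, if anything falls off the work surface, if the arm or the gripper's body presses on something with over 40 N, if the wrist force passes 120 N, or if a joint passes its speed limit or range.

ROBOT

A 7-joint arm with a two-finger parallel gripper is mounted at the origin on a cart in front of the work surface, level with it; the furniture and walls round the work are solid. World frame = base frame: x ahead of the robot, y to its left, z up, the work surface at z = 0. Lengths are in mm, angles in degrees, forces in N, time in s.
With the tool pointing down it reaches from about 425 to 925 mm from the base axis. Payload 6.8 kg.
Tool frame: the origin (TCP) lies at the very end of the fingers, on their centre line; the grasp point (between the pads) lies 19 mm behind it; x points along the fingers, y is the direction in which the jaws open and shut, and the axes are right-handed (so a half turn about x gives the same grasp; the last joint's range is limited). The gripper opens to 88 mm and grips with 3 to 60 N. Pads are 20 mm wide; open, the fingers measure 115 mm over their backs; the gripper's body (75 mm by 178 mm) begins 61 mm behind the grasp point.
Start: joints at [59.582, 27.33, 1.283, 89.118, -0.659, 63.558, -4.761], TCP at [276.974, -615.575, 222.664] pointing down, gripper open.
Joint ranges: [-169.35, 169.35], [-19.33, 120.38], [-80.79, 83.38], [13.8, 139.57], [-78.32, 258.32], [9.67, 109.79], [-169.56, 169.56]. Speed limits (degrees/s): [136.94, 136.94, 180, 180, 180, 180, 180].

INTERFACE

Orientations are given as a 3x3 rotation matrix whose columns are the frame's x, y, z axes.
In Python, from cell import sensors, snapshot, camera_info, workorder, spotter gives the robot as it stands.
- The arm moves only by the tool apply_moves, never from a script. Its argument "plan" is a list of rows, each a list of 3 entries, a list of its own where there are three numbers: the finger opening in cm, from 0 to 8.78, then the shift along the tool's x, y, z in cm, then the turn, a rotation vector about the tool's x, y, z in degrees. A call has 1 to 20 rows; each row is the pose to reach, as a shift and turn from the pose commanded when the call began, along the tool's axes at that moment; what a row does not reach only later rows make up. A row lasts 1/8 s, in which the tool goes at most 62.5 mm and 10.7 degrees, less where a joint would pass 70% of its speed; a pose out of reach is approached as far as the arm can. A call with a gripper value outside its range is refused whole. The fingers move at their own pace and stop on an object; "grip_force" is the grip in N (left out, the last holds). Time passes only in rows, so rows that repeat a pose let the fingers close. It gives the time, the measured TCP pose, the force and the opening at its end, in the units of the state.
- sensors.observe(): the state, without advancing time (a new reading comes with each control period).
- snapshot(name): name is "scene" or "top"; returns the picture (384x512x3 uint8, red, green, blue); there is no depth.
- camera_info(name): a dict with "intrinsics" (3x3 intrinsics, pixels), "k1" (the pictures are not rectified: a ray, as slopes to the right and down, at radius r is drawn at 1 + k1 r^2 times it, then the intrinsics apply), "pose" (4x4, takes a point from camera to world coordinates). Camera axes: x right, y down, z forward; pixel columns grow to the right and rows downward; lengths in mm; the calibration is good to about 2 mm. A picture is of the moment at which its call begins. camera_info takes no time and is no camera call.
- workorder.finish_job(): hands the job in, once; it reports no verdict.
Trained networks look in the newest picture that a camera, given by its name, has taken for a name from the list of things; names that differ only in an ending like _2 or _b are one class to them, and where a whole thing is asked for, a point or a joint stands for the part that bears it (a point fixed in the world has none). Each returns a list of dicts, best first, with "conf" (0 to 1); they miss things now and then, are a little off and sometimes report something else, mostly with a low value. They report only what shows in the picture. A call takes as long as a camera call. They do not tell look-alikes from the thing itself.
- spotter.boxes_of(camera, query): "box" ([centre column, centre row, width, height] in pixels, round what is visible of it).
- spotter.trace(camera, query): "mask" (384x512 bool, what is visible of it) and "box" ([centre column, centre row, width, height] in pixels, round what is visible of it).
The state is a dict: "time": time; "joints": joint angles; "joint_velocities": joint speeds; "effort": joint torques, N m; "tcp_pos": TCP position; "tcp_rot": TCP orientation; "contact_force": force on the tool from outside, world axes, zero at the start; "wrist_torque": the same for the moment, N m; "opening": finger opening in mm.
Only numpy, scipy, OpenCV 4.12 (cv2) and the standard library are available. Lean on these libraries where they do the work, as an engineer would, in place of code of your own. Each camera call takes 0.05 s, during which the arm holds its last target.

## Working session

There is one attempt and no reset: what is moved stays moved. The work goes in short steps, Python scripts to look and compute and a tool call to move; the robot and the scene stay as the last step left them, time stands still between calls to the robot, and variables do not carry over. Pictures are saved under pics/ and viewed, and the job is handed in when it is done.

Besides the shell and the picture viewer there is one more tool, called after "Emit:" as a command line: name --argument value ..., lists and objects as JSON in quotes. apply_moves: Moves the arm, as the interface text tells. Its arguments: {"type":"object","properties":{"plan":{"type":"array","items":{"type":"array"}},"grip_force":{"type":"number"}},"required":["plan"]}

```bash
ls; mkdir -p pics
python3 - <<'E'
from cell import sensors, snapshot, camera_info
import cv2,numpy as np
np.set_printoptions(precision=3,suppress=True)
s=sensors.observe()
for k,v in s.items(): print(k,np.array(v).tolist())
for n in("scene","top"):
    im=snapshot(n); cv2.imwrite(f"pics/{n}0.png",cv2.resize(im[:,:,::-1],(800,600),interpolation=cv2.INTER_CUBIC))
    print(n,camera_info(n))
E
```

```text
pics
time 0.0
joints [59.582017567058365, 27.374883557975636, 1.280815839469205, 89.17558563918392, -0.6617762224612573, 63.555939383433376, -4.760326577519277]
joint_velocities [0.04647142685625259, -0.09339905087630658, 0.03206918920233057, -0.012435067065460374, 0.04469936809502448, 0.06295908482438325, -0.018865664768589908]
effort [0.0006329870848276187, -58.2854425907135, 1.5347540751099586, -27.26102650165558, -0.054289090912789106, 0.016991355805657804, 0.00012643387435673503]
tcp_pos [276.7186115628605, -615.0455058511517, 221.71273467241443]
tcp_rot [[-0.0007899770499372076, 0.4103122337152369, -0.9119447608270325], [0.001538687802566154, -0.9119434670929649, -0.4103129845207301], [-0.9999985041869345, -0.0017273361211613614, 8.907198058231236e-05]]
contact_force [-0.12152579457034228, 0.31296978716829094, -0.4026767294597061]
wrist_torque [0.05076841151759342, -0.010544008308647703, 0.00904774685206917]
opening 87.95622133121579
scene {'intrinsics': array([[470.867,   0.   , 260.875],
       [  0.   , 470.867, 191.893],
       [  0.   ,   0.   ,   1.   ]]), 'k1': -0.1754915184249926, 'pose': array([[   0.686,   -0.47 ,    0.556, -416.426],
       [  -0.727,   -0.463,    0.506, -978.484],
       [   0.019,   -0.751,   -0.66 , 1224.798],
       [   0.   ,    0.   ,    0.   ,    1.   ]])}
top {'intrinsics': array([[389.984,   0.   , 253.874],
       [  0.   , 389.984, 194.109],
       [  0.   ,   0.   ,   1.   ]]), 'k1': -0.01674556398816107, 'pose': array([[   0.013,   -0.988,    0.157,  355.327],
       [  -1.   ,   -0.015,   -0.014,  -84.656],
       [   0.017,   -0.156,   -0.988, 1463.438],
       [   0.   ,    0.   ,    0.   ,    1.   ]])}
```

View pics/scene0.png

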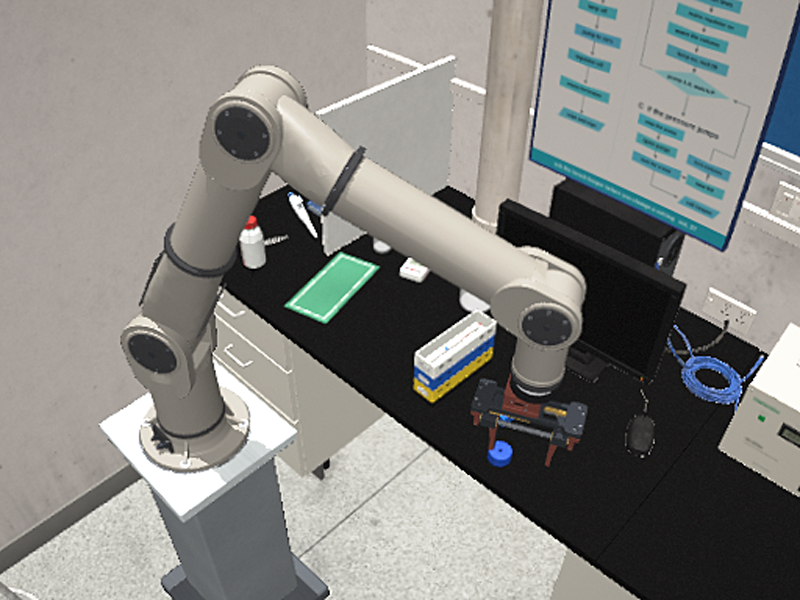

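View pics/top0.png

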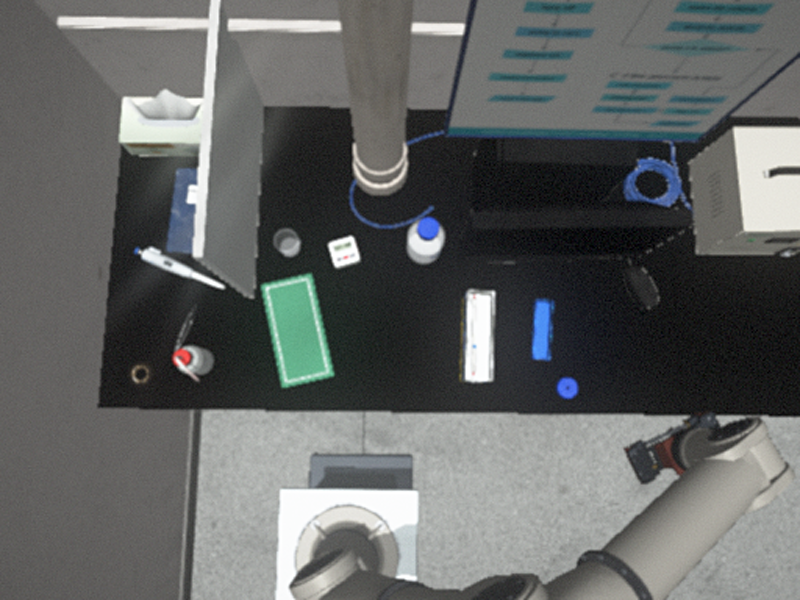

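```bash
cat > h.py <<'E'
import numpy as np,cv2
from scipy.optimize import least_squares
from cell import sensors,snapshot,camera_info,spotter
np.set_printoptions(precision=2,suppress=True)
def proj(n,P):
    c=camera_info(n);T=np.linalg.inv(np.array(c['pose']));K=np.array(c['intrinsics'])
    p=np.atleast_2d(P)@T[:3,:3].T+T[:3,3];s=p[:,:2]/p[:,2:]
    s=s*(1+c['k1']*(s**2).sum(1,keepdims=True))
    return s*[K[0,0],K[1,1]]+K[:2,2]
def unproj(n,uv,z):
    c=camera_info(n);T=np.array(c['pose']);K=np.array(c['intrinsics'])
    d=(np.atleast_2d(uv)-K[:2,2])/[K[0,0],K[1,1]];s=d.copy()
    for _ in range(20): s=d/(1+c['k1']*(s**2).sum(1,keepdims=True))
    r=np.c_[s,np.ones(len(s))]@T[:3,:3].T
    return T[:3,3]+r*((z-T[2,3])/r[:,2:])
def rect(x,y,a,L,W,z):  # a = yaw of length axis from world x, deg
    c,s=np.cos(np.radians(a)),np.sin(np.radians(a))
    q=np.array([[1,1],[1,-1],[-1,-1],[-1,1]])*[L/2,W/2]
    return np.c_[x+c*q[:,0]-s*q[:,1],y+s*q[:,0]+c*q[:,1],np.full(4,z)]
def crop(im,c,h,k,path,polys=(),n=None):
    u0,v0=int(c[0]-h[0]),int(c[1]-h[1])
    u0=max(u0,0);v0=max(v0,0)
    o=cv2.resize(im[v0:v0+2*h[1],u0:u0+2*h[0],::-1].copy(),None,fx=k,fy=k,interpolation=cv2.INTER_CUBIC)
    for P,col in polys:
        q=((proj(n,P)-[u0,v0]+.5)*k).astype(int); cv2.polylines(o,[q.reshape(-1,1,2)],True,col,1)
    cv2.imwrite(path,o); print(path,'origin',u0,v0,'scale',k)
E
python3 - <<'E'
from h import *
for n in("scene","top"):
    im=snapshot(n); np.save(f"{n}0.npy",im)
    for q in("white_tray_center","blue_tray_center","yellow_tray_center","mat_top","timer","beaker","bottle","spare_cap"):
        for r in spotter.trace(n,q)[:3]:
            b=np.array(r['box']);m=r['mask'];vv,uu=np.nonzero(m)
            print(n,q,round(r['conf'],2),b,m.sum(),unproj(n,b[:2],0)[0])
            np.save(f"m_{n}_{q}.npy",m) if r['conf']>.5 else 0
    crop(im,(308,215) if n=="top" else (293,228),(50,50),8,f"pics/c_{n}.png")
E
```

```text
scene white_tray_center 0.81 [291.4 220.1  53.1  42.6] 1132 [ 579.28 -227.42    0.  ]
scene blue_tray_center 0.73 [290.  232.9  49.7  31.8] 394 [ 525.91 -266.5     0.  ]
scene yellow_tray_center 0.78 [288.7 242.1  50.6  34.8] 348 [ 488.6  -292.56    0.  ]
scene mat_top 0.86 [213.  184.4  58.8  43.1] 1248 [513.44 129.92   0.  ]
scene mat_top 0.49 [289.1 241.4  50.   38. ] 323 [ 492.13 -291.38    0.  ]
scene timer 0.7 [263.  172.   22.6  14.4] 166 [712.25  41.22   0.  ]
scene beaker 0.22 [303.9 193.2  18.7  15.3] 168 [ 728.67 -164.66    0.  ]
scene bottle 0.68 [302.2 192.1  15.8  17.5] 168 [ 729.03 -155.65    0.  ]
scene spare_cap 0.46 [321.1 289.6  13.5  16. ] 197 [ 403.79 -504.66    0.  ]
pics/c_scene.png origin 243 178 scale 8
top white_tray_center 0.78 [305.1 216.8  19.2  57.8] 923 [ 503.77 -300.62    0.  ]
top blue_tray_center 0.72 [346.8 211.7  16.   38.8] 484 [ 525.44 -459.37    0.  ]
top yellow_tray_center 0.64 [122.3 231.4  26.1  21.7] 370 [439.  382.8   0. ]
top yellow_tray_center 0.55 [294.4 197.5   0.7   5. ] 7 [ 576.82 -260.38    0.  ]
top mat_top 0.77 [189.2 212.8  45.   71.3] 2185 [512.47 136.3    0.  ]
top mat_top 0.54 [363.3 247.5  15.4  17.2] 163 [ 391.56 -518.3     0.  ]
top timer 0.87 [219.2 161.9  20.7  21.3] 269 [710.77  28.83   0.  ]
top beaker 0.53 [183.6 155.6  13.2  16.6] 224 [733.38 166.45   0.  ]
top beaker 0.23 [295.1 215.4   2.   41.1] 52 [ 508.53 -262.81    0.  ]
top bottle 0.7 [270.5 155.6  22.   28.3] 566 [ 739.11 -168.42    0.  ]
top spare_cap 0.44 [364.7 249.4   9.   11.6] 141 [ 384.58 -523.36    0.  ]
pics/c_top.png origin 258 165 scale 8
```

View pics/c_scene.png

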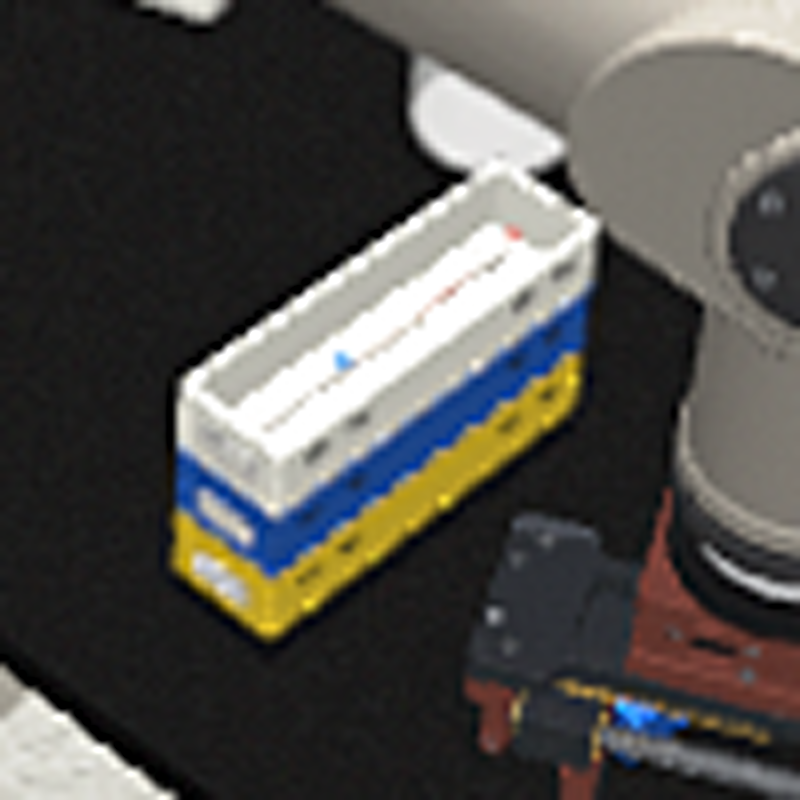

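View pics/c_top.png

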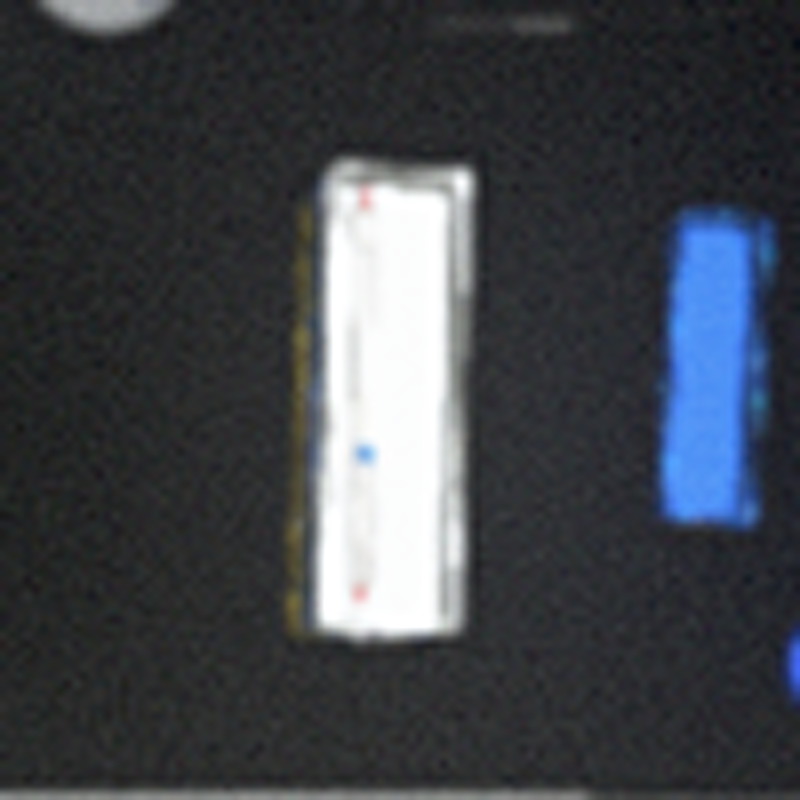

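```bash
cat >> h.py <<'E'
from scipy.optimize import minimize
def soft(n,P,shape,roi,k=8):
    "antialiased hull coverage in roi"
    u0,v0,u1,v1=roi
    q=proj(n,P); h=cv2.convexHull(((q-[u0,v0]+.5)*k*16).astype(np.int32))
    m=np.zeros(((v1-v0)*k,(u1-u0)*k),np.uint8);cv2.fillConvexPoly(m,h,255,cv2.LINE_8,4)
    return cv2.resize(m,(u1-u0,v1-v0),interpolation=cv2.INTER_AREA)/255.
def fit(n,cov,roi,mk,x0,step=(6,6,2)):
    f=lambda p:np.abs(soft(n,mk(p),None,roi)-cov).sum()
    S=np.array([x0]+[np.array(x0)+np.eye(len(x0))[i]*step[i] for i in range(len(x0))])
    r=minimize(f,x0,method='Nelder-Mead',options=dict(initial_simplex=S,xatol=.02,fatol=.01,maxiter=400))
    return r.x,r.fun,cov.sum()
def boxpts(x,y,a,L,W,z0,z1): return np.r_[rect(x,y,a,L,W,z0),rect(x,y,a,L,W,z1)]
E
cat > f1.py <<'E'
from h import *
im=np.load("top0.npy").astype(float)
roi=(285,175,330,255); u0,v0,u1,v1=roi
g=im[v0:v1,u0:u1].min(2); 
cov=np.clip((g-40)/(140-40),0,1)
# fill interior
m=cv2.morphologyEx((cov>.5).astype(np.uint8),cv2.MORPH_CLOSE,np.ones((5,5)))
er=cv2.erode(m,np.ones((3,3)));cov=np.maximum(cov,er)
p,fv,s=fit("top",cov,roi,lambda p:rect(p[0],p[1],p[2],200,58,120),[510,-280,2]);print("top white rim",p,fv,s)
# mat
im2=im;roi=(155,165,225,260);u0,v0,u1,v1=roi
c=im[v0:v1,u0:u1];gr=c[...,1]-np.minimum(c[...,0],c[...,2]) ;ok=(c[...,1]>70).astype(np.uint8)
ok=cv2.morphologyEx(ok,cv2.MORPH_OPEN,np.ones((5,5)))
pm,fv,s=fit("top",ok.astype(float),roi,lambda p:rect(p[0],p[1],p[2],255,125,3),[512,136,8]);print("mat",pm,fv,s)
w=(10,10)
crop(np.load("top0.npy"),(308,215),(50,50),8,"pics/f_top.png",[(rect(*p,200,58,120),(0,0,255)),(rect(*p,200,58,0),(0,255,255))],"top")
crop(np.load("scene0.npy"),(293,228),(50,50),8,"pics/f_scene.png",[(rect(*p,200,58,120),(0,0,255)),(rect(*p,200,58,0),(255,0,255)),(rect(*p,200,58,82),(0,255,0))],"scene")
crop(np.load("top0.npy"),(189,213),(50,50),8,"pics/f_mat.png",[(rect(*pm,255,125,3),(0,0,255)),(rect(*pm,230,98,3),(0,0,255))],"top")
crop(np.load("scene0.npy"),(213,184),(50,50),8,"pics/f_mats.png",[(rect(*pm,255,125,3),(0,0,255)),(rect(*pm,230,98,3),(0,0,255))],"scene")
E
python3 f1.py; cd pics; python3 -c "
import cv2,numpy as np
a=[cv2.imread(f'f_{n}.png') for n in('top','scene','mat','mats')]
a=[cv2.resize(i,(600,600)) for i in a]
cv2.imwrite('s1.png',cv2.resize(np.hstack(a[:2]),(800,400)));cv2.imwrite('s2.png',cv2.resize(np.hstack(a[2:]),(800,400)))"
```

```text
top white rim [ 500.22 -287.77    0.08] 295.62313725490196 1262.38
mat [519.72 135.22  13.54] 467.1529411764706 2728.0
pics/f_top.png origin 258 165 scale 8
pics/f_scene.png origin 243 178 scale 8
pics/f_mat.png origin 139 163 scale 8
pics/f_mats.png origin 163 134 scale 8
```

View pics/f_scene.png

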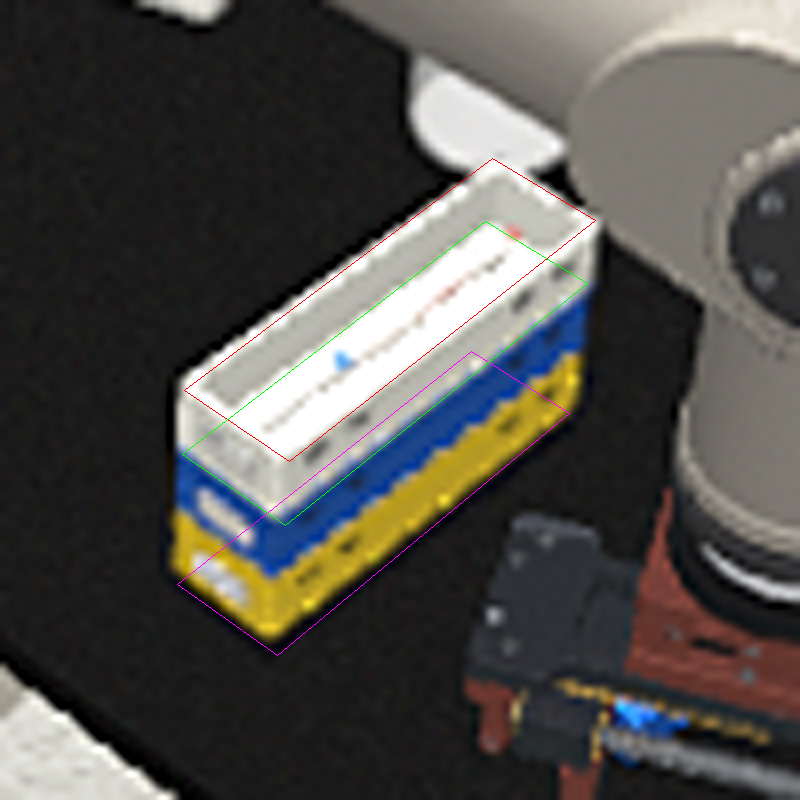

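View pics/f_top.png

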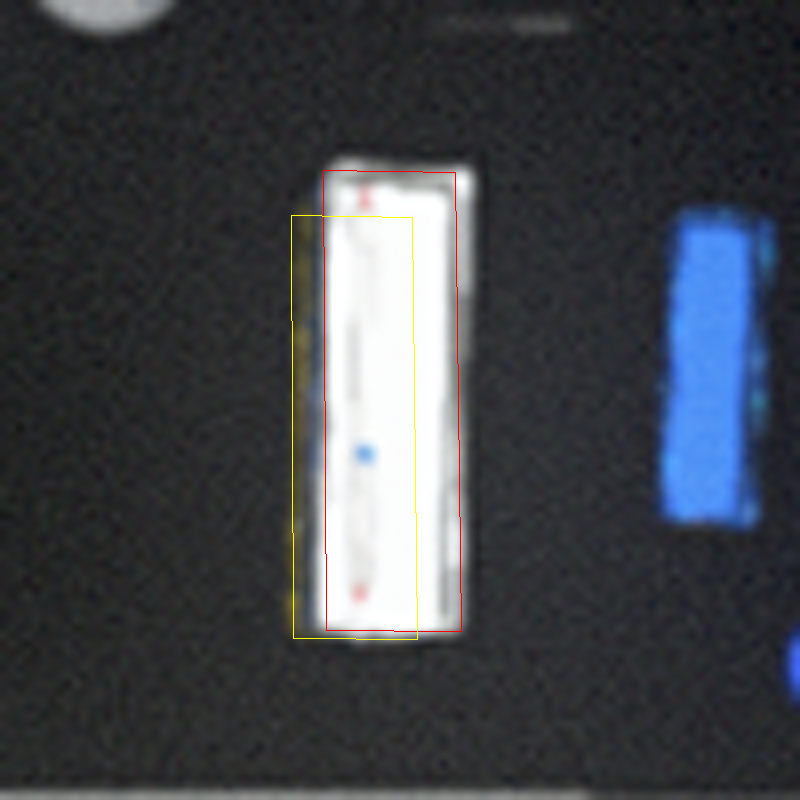

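View pics/s2.png

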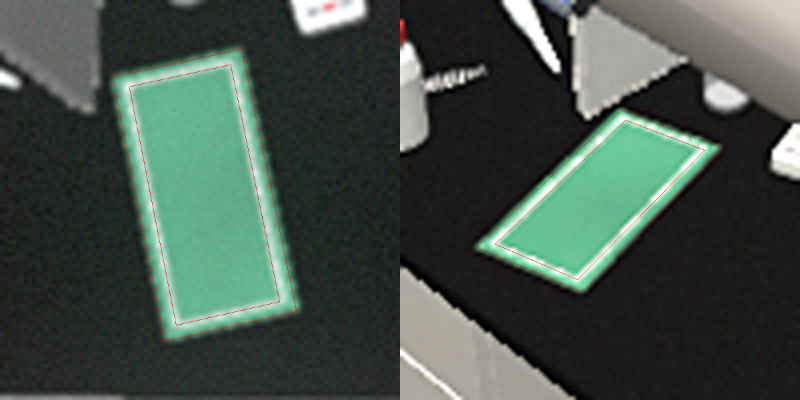

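```bash
cat > f2.py <<'E'
from h import *
im=np.load("top0.npy").astype(float)
roi=(285,178,330,252); u0,v0,u1,v1=roi
g=im[v0:v1,u0:u1].min(2); print(np.median(g),g[40])
cov=np.clip((g-60)/(160-60),0,1)
m=cv2.morphologyEx((cov>.3).astype(np.uint8),cv2.MORPH_CLOSE,np.ones((5,5)))
cov=np.maximum(cov,cv2.erode(m,np.ones((3,3)))) 
p,fv,s=fit("top",cov,roi,lambda p:rect(p[0],p[1],p[2],200,58,120),[505,-290,-2]);print("top white rim",p,fv,s)
# scene: yellow+blue+white hull, restricted below: use yellow/blue colour masks
S=np.load("scene0.npy").astype(float);roi=(255,190,325,265);u0,v0,u1,v1=roi
c=S[v0:v1,u0:u1]
col=(c.max(2)>75).astype(np.uint8)
ex=np.zeros_like(col);
# drop arm / bottle: only keep component containing stack after masking known arm area right of far corner
poly=((np.array([[150,370],[480,160],[500,158],[606,212],[606,420],[280,665],[150,590]])/8.+[243,178]-[u0,v0])).astype(np.int32)
cv2.fillPoly(ex,[poly],1);cov2=(col*ex).astype(float)
cov2=cv2.morphologyEx(cov2,cv2.MORPH_CLOSE,np.ones((7,7)))
q,fv,s=fit("scene",cov2,roi,lambda p:boxpts(p[0],p[1],p[2],200,58,0,120),[505,-290,-2]);print("scene box",q,fv,s)
for nm,r in(("a",p),("b",q)):
  crop(np.load("top0.npy"),(308,215),(50,50),8,f"pics/g_top{nm}.png",[(rect(*r,200,58,120),(0,0,255)),(rect(*r,200,58,0),(0,255,255))],"top")
  crop(np.load("scene0.npy"),(293,228),(50,50),8,f"pics/g_scene{nm}.png",[(rect(*r,200,58,120),(0,0,255)),(rect(*r,200,58,0),(255,0,255)),(rect(*r,200,58,82),(0,255,0))],"scene")
a=[cv2.resize(cv2.imread(f'pics/g_{n}.png'),(400,400),interpolation=cv2.INTER_AREA) for n in('topa','scenea')]
cv2.imwrite('pics/s3.png',np.hstack(a))
E
python3 f2.py
```

```text
48.0 [ 42.  43.  46.  45.  39.  41.  44.  47.  41.  54.  53.  85.  93. 141.
 213. 248. 247. 241. 246. 252. 252. 253. 252. 252. 252. 252. 254. 249.
 208. 183. 145.  80.  45.  49.  50.  45.  43.  46.  53.  47.  51.  48.
  47.  45.  47.]
top white rim [ 499.89 -286.63   -2.1 ] 140.8586274509804 1107.69
scene box [ 503.8  -283.96   -2.18] 55.4156862745098 1904.0
pics/g_topa.png origin 258 165 scale 8
pics/g_scenea.png origin 243 178 scale 8
pics/g_topb.png origin 258 165 scale 8
pics/g_sceneb.png origin 243 178 scale 8
```

View pics/s3.png

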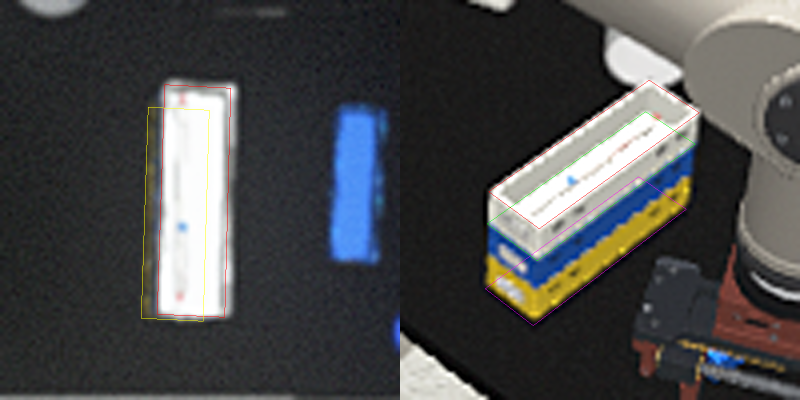

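```bash
cat > t.py <<'E'
import sys,json,numpy as np
from scipy.spatial.transform import Rotation as R
# usage: t.py  cx cy cz cyaw  then targets x,y,z,yaw ; yaw = tray length axis yaw from world x; tool z = -(length axis)
def rot(a):
    c,s=np.cos(np.radians(a)),np.sin(np.radians(a))
    return np.array([[0,s,-c],[0,-c,-s],[-1,0,0]])
v=[float(a) for a in sys.argv[1:5]];R0=rot(v[3]);p0=np.array(v[:3])
for t in sys.argv[5:]:
    q=np.array([float(a) for a in t.split(',')])
    d=R0.T@(q[:3]-p0)/10
    print(t,'shift',d.round(2),'turn',R.from_matrix(R0.T@rot(q[3])).as_rotvec(degrees=True).round(2))
E
python3 - <<'E'
import numpy as np
print(np.degrees(np.arctan2(.4103129,.911944)))
E
python3 t.py 276.974 -615.575 222.664 24.224 502,-286,200,-2.15 502,-286,135,-2.15 502,-286,90,-2.15
```

```text
24.224511086792184
502,-286,200,-2.15 shift [  2.27 -20.82 -34.04] turn [26.37  0.    0.  ]
502,-286,135,-2.15 shift [  8.77 -20.82 -34.04] turn [26.37  0.    0.  ]
502,-286,90,-2.15 shift [ 13.27 -20.82 -34.04] turn [26.37  0.    0.  ]
```

Emit:
apply_moves --plan '[[8.78,[0,-2,-3.4],[3,0,0]],[8.78,[0.5,-5,-8.2],[7,0,0]],[8.78,[1,-8,-13],[11,0,0]],[8.78,[1.5,-11,-18],[15,0,0]],[8.78,[2,-14,-23],[18,0,0]],[8.78,[2.27,-17,-27.8],[21,0,0]],[8.78,[2.27,-19,-31],[24,0,0]],[8.78,[2.27,-20.8,-34],[26.4,0,0]],[8.78,[4.5,-20.82,-34.04],[26.37,0,0]],[8.78,[7,-20.82,-34.04],[26.37,0,0]],[8.78,[8.77,-20.82,-34.04],[26.37,0,0]],[8.78,[8.77,-20.82,-34.04],[26.37,0,0]],[8.78,[8.77,-20.82,-34.04],[26.37,0,0]]]'

```text
time: 2.62
tcp_pos: [502.4, -286.4, 135.7]
tcp_rot: [[0.001, -0.038, -0.999], [-0.0, -0.999, 0.038], [-1.0, 0.0, -0.001]]
contact_force: [-0.3, 0.3, -1.0]
opening: 87.7
```

Run:
```python
from h import *
s=sensors.observe();print(s['time'],np.array(s['tcp_pos']),np.array(s['tcp_rot']),s['opening'],np.array(s['contact_force']),np.array(s['joints']))
a=[]
for n in("scene","top"):
    im=snapshot(n);np.save(n+"1.npy",im)
    crop(im,(308,215) if n=="top" else (293,220),(50,50),8,f"pics/h_{n}.png")
    a.append(cv2.resize(cv2.imread(f"pics/h_{n}.png"),(400,400),interpolation=cv2.INTER_AREA))
cv2.imwrite("pics/s4.png",np.hstack(a))
```

```text
2.625 [ 502.45 -286.41  135.7 ] [[ 0.   -0.04 -1.  ]
 [-0.   -1.    0.04]
 [-1.    0.   -0.  ]] 87.70432301430507 [-0.26  0.32 -0.96] [ 24.75  23.88  -1.59 107.26   0.86  48.81 -69.43]
pics/h_scene.png origin 243 170 scale 8
pics/h_top.png origin 258 165 scale 8
```

View pics/s4.png

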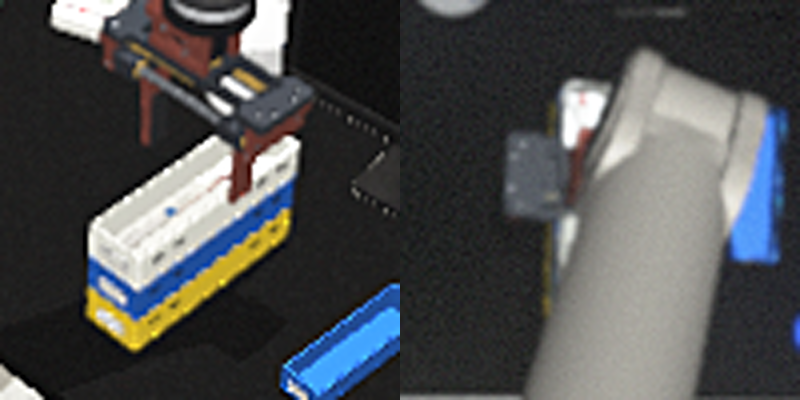

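Emit:
apply_moves --plan '[[8.78,[1.5,0,0],[0,0,0]],[8.78,[3,0,0],[0,0,0]],[8.0,[4,0,0],[0,0,0]],[7.2,[4.5,0,0],[0,0,0]],[6.6,[4.5,0,0],[0,0,0]],[6.4,[4.5,0,0],[0,0,0]],[6.4,[4.5,0,0],[0,0,0]]]' --grip_force 12

```text
time: 3.6
tcp_pos: [502.2, -286.4, 90.4]
tcp_rot: [[0.001, -0.038, -0.999], [-0.001, -0.999, 0.038], [-1.0, 0.0, -0.001]]
contact_force: [-0.9, -0.2, -0.4]
opening: 64.1
```

Emit:
apply_moves --plan '[[6.2,[0,0,0],[0,0,0]],[6.1,[0,0,0],[0,0,0]],[6.0,[0,0,0],[0,0,0]],[6.0,[0,0,0],[0,0,0]]]'

```text
time: 4.1
tcp_pos: [502.2, -286.2, 90.1]
tcp_rot: [[0.0, -0.037, -0.999], [-0.0, -0.999, 0.037], [-1.0, 0.0, -0.0]]
contact_force: [-0.5, -0.9, 1.1]
opening: 60.1
```

Emit:
apply_moves --plan '[[5.7,[0,0,0],[0,0,0]],[5.0,[0,0,0],[0,0,0]],[5.0,[0,0,0],[0,0,0]],[5.0,[0,0,0],[0,0,0]]]' --grip_force 20

```text
time: 4.6
tcp_pos: [502.1, -286.1, 90.1]
tcp_rot: [[0.0, -0.037, -0.999], [-0.0, -0.999, 0.037], [-1.0, 0.0, -0.0]]
contact_force: [0.2, -1.6, 2.4]
opening: 58.1
```

```bash
python3 t.py 502 -286 90 -2.15 502,-286,150,-2.15 525,-120,150,-2.15 525,-120,40,-2.15 525,-120,14,-2.15
```

```text
502,-286,150,-2.15 shift [-6.  0.  0.] turn [0. 0. 0.]
525,-120,150,-2.15 shift [ -6.   -16.67  -1.68] turn [0. 0. 0.]
525,-120,40,-2.15 shift [  5.   -16.67  -1.68] turn [0. 0. 0.]
525,-120,14,-2.15 shift [  7.6  -16.67  -1.68] turn [0. 0. 0.]
```

Emit:
apply_moves --plan '[[5.0,[-0.3,0,0],[0,0,0]],[5.0,[-0.8,0,0],[0,0,0]],[5.0,[-1.8,0,0],[0,0,0]],[5.0,[-3.2,0,0],[0,0,0]],[5.0,[-4.8,0,0],[0,0,0]],[5.0,[-5.7,0,0],[0,0,0]],[5.0,[-6,0,0],[0,0,0]],[5.0,[-6,0,0],[0,0,0]]]'

```text
time: 5.6
tcp_pos: [501.9, -286.0, 150.0]
tcp_rot: [[0.0, -0.037, -0.999], [-0.0, -0.999, 0.037], [-1.0, 0.0, -0.0]]
contact_force: [0.2, -0.2, -2.0]
opening: 58.4
```

Run:
```python
from h import *
s=sensors.observe();print(s['opening'],np.array(s['contact_force']))
im=snapshot("scene");np.save("scene2.npy",im)
crop(im,(293,220),(50,50),8,f"pics/i_scene.png")
```

```text
58.43331150319047 [ 0.16 -0.23 -2.03]
pics/i_scene.png origin 243 170 scale 8
```

View pics/i_scene.png

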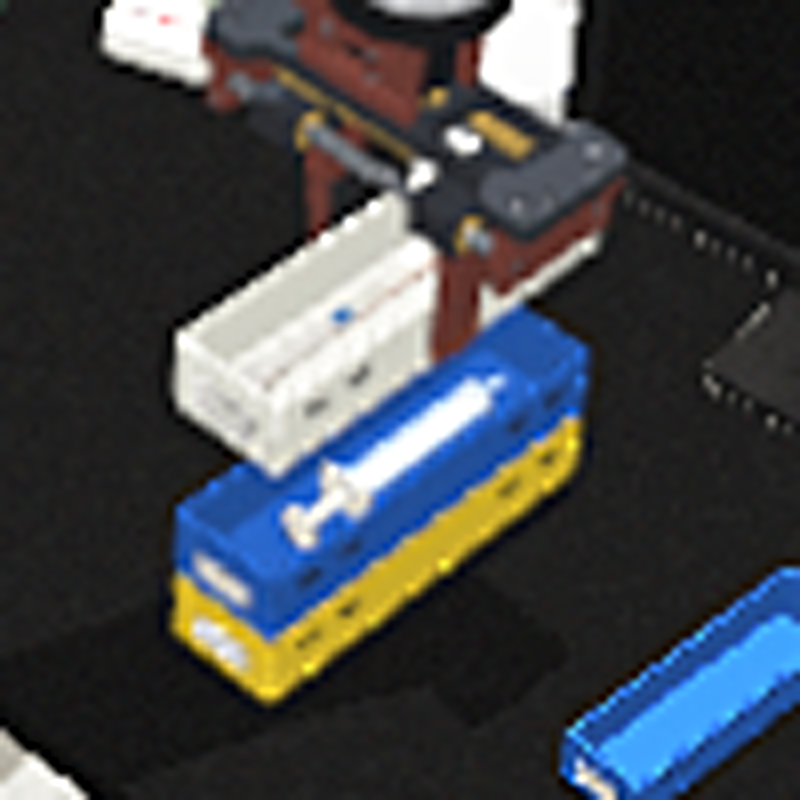

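Emit:
apply_moves --plan '[[5.0,[0,-0.7,0],[0,0,0]],[5.0,[0,-2.2,-0.2],[0,0,0]],[5.0,[0,-4.5,-0.4],[0,0,0]],[5.0,[0,-7.5,-0.7],[0,0,0]],[5.0,[0,-10.5,-1],[0,0,0]],[5.0,[0,-13.2,-1.3],[0,0,0]],[5.0,[0.4,-15.2,-1.5],[0,0,0]],[5.0,[1.4,-16.3,-1.6],[0,0,0]],[5.0,[3.0,-16.7,-1.7],[0,0,0]],[5.0,[5.5,-16.7,-1.7],[0,0,0]],[5.0,[8,-16.7,-1.7],[0,0,0]],[5.0,[10.2,-16.7,-1.7],[0,0,0]],[5.0,[11.8,-16.7,-1.7],[0,0,0]],[5.0,[12.6,-16.7,-1.7],[0,0,0]],[5.0,[13.0,-16.7,-1.7],[0,0,0]],[5.0,[13.3,-16.7,-1.7],[0,0,0]],[5.0,[13.45,-16.7,-1.7],[0,0,0]],[5.0,[13.45,-16.7,-1.7],[0,0,0]]]'

```text
time: 7.9
tcp_pos: [525.4, -119.9, 15.7]
tcp_rot: [[0.001, -0.037, -0.999], [-0.0, -0.999, 0.037], [-1.0, 0.0, -0.001]]
contact_force: [0.0, 0.2, -1.9]
opening: 58.0
```

Emit:
apply_moves --plan '[[5.0,[0.08,0,0],[0,0,0]],[5.0,[0.15,0,0],[0,0,0]],[5.0,[0.15,0,0],[0,0,0]]]'

```text
time: 8.28
tcp_pos: [525.3, -119.8, 14.1]
tcp_rot: [[0.0, -0.038, -0.999], [-0.0, -0.999, 0.038], [-1.0, 0.0, -0.0]]
contact_force: [-0.2, 0.4, -1.0]
opening: 58.0
```

Emit:
apply_moves --plan '[[5.0,[0.05,0,0],[0,0,0]],[5.0,[0.05,0,0],[0,0,0]]]'

```text
time: 8.52
tcp_pos: [525.3, -119.8, 14.0]
tcp_rot: [[0.0, -0.038, -0.999], [-0.0, -0.999, 0.038], [-1.0, 0.0, -0.0]]
contact_force: [-2.2, 0.5, 5.0]
opening: 57.8
```

Emit:
apply_moves --plan '[[6.1,[0,0,0],[0,0,0]],[7.0,[0,0,0],[0,0,0]],[8.0,[0,0,0],[0,0,0]],[8.5,[-1,0,0],[0,0,0]],[8.5,[-3,0,0],[0,0,0]],[8.5,[-7,0,0],[0,0,0]],[8.5,[-11,0,0],[0,0,0]],[8.5,[-13,0,0],[0,0,0]],[8.5,[-13,0,0],[0,0,0]]]'

```text
time: 9.65
tcp_pos: [526.5, -120.0, 145.5]
tcp_rot: [[0.004, -0.038, -0.999], [-0.001, -0.999, 0.038], [-1.0, 0.0, -0.004]]
contact_force: [0.2, -0.1, 1.4]
opening: 84.9
```

Run:
```python
from h import *
s=sensors.observe();print(s['opening'],np.array(s['tcp_pos']))
a=[]
for n in("scene","top"):
    im=snapshot(n);np.save(n+"3.npy",im)
    crop(im,(290,215) if n=="top" else (283,220),(50,50),8,f"pics/j_{n}.png",[(rect(502,-286,-2.15,200,58,82),(0,0,255)),(rect(502,-286,-2.15,200,58,0),(255,0,255)),(rect(525.3,-119.8,-2.15,200,58,44),(0,255,0))],n)
    a.append(cv2.resize(cv2.imread(f"pics/j_{n}.png"),(400,400),interpolation=cv2.INTER_AREA))
cv2.imwrite("pics/s5.png",np.hstack(a))
```

```text
84.91155772843452 [ 526.46 -119.99  145.51]
pics/j_scene.png origin 233 170 scale 8
pics/j_top.png origin 240 165 scale 8
```

View pics/j_scene.png

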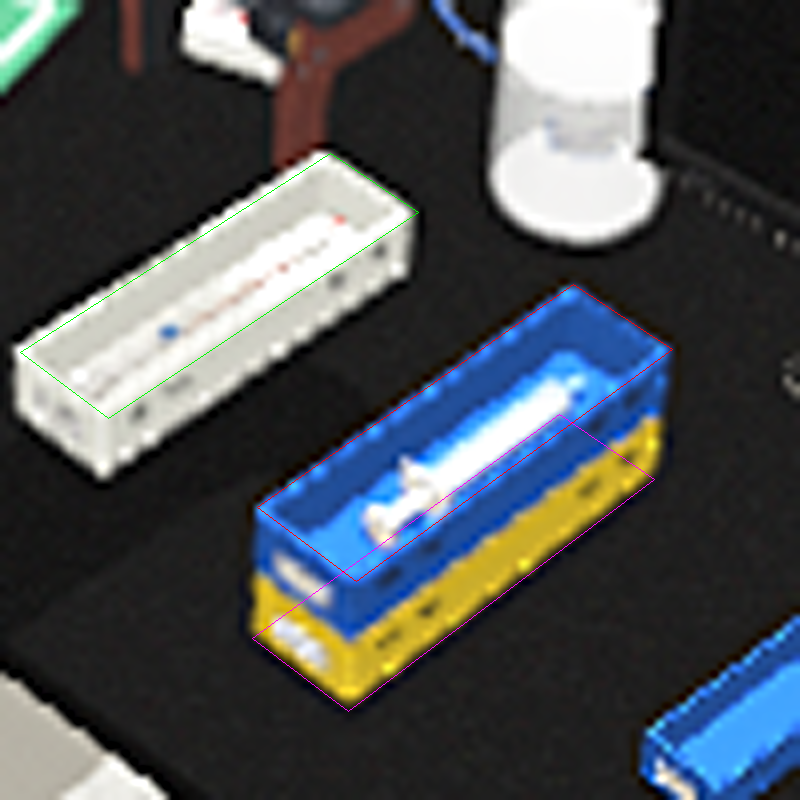

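View pics/j_top.png

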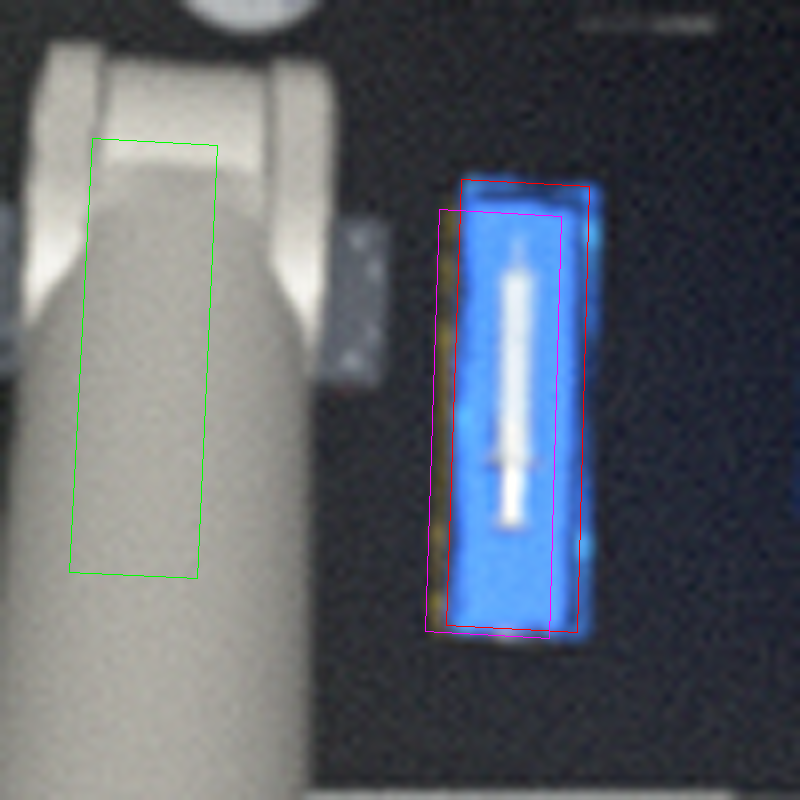

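Emit:
apply_moves --plan '[[8.5,[0,3,0.3],[0,0,0]],[8.5,[0,8,0.8],[0,0,0]],[8.5,[0,12.5,1.3],[0,0,0]],[8.5,[0,15.7,1.6],[0,0,0]],[8.5,[0,16.7,1.7],[0,0,0]],[8.5,[2,16.7,1.7],[0,0,0]],[8.5,[5,16.7,1.7],[0,0,0]],[8.5,[7.5,16.7,1.7],[0,0,0]],[7.5,[8.8,16.7,1.7],[0,0,0]],[6.6,[9.15,16.7,1.7],[0,0,0]],[6.2,[9.15,16.7,1.7],[0,0,0]],[6.0,[9.15,16.7,1.7],[0,0,0]],[6.0,[9.15,16.7,1.7],[0,0,0]]]' --grip_force 12

```text
time: 11.38
tcp_pos: [502.4, -286.5, 52.7]
tcp_rot: [[0.001, -0.038, -0.999], [-0.001, -0.999, 0.038], [-1.0, 0.001, -0.001]]
contact_force: [0.2, -0.2, -0.3]
opening: 59.9
```

Emit:
apply_moves --plan '[[5.8,[0,0,0],[0,0,0]],[5.0,[0,0,0],[0,0,0]],[5.0,[0,0,0],[0,0,0]],[5.0,[0,0,0],[0,0,0]]]' --grip_force 20

```text
time: 11.88
tcp_pos: [502.4, -286.5, 52.5]
tcp_rot: [[0.001, -0.038, -0.999], [-0.001, -0.999, 0.038], [-1.0, 0.001, -0.001]]
contact_force: [-0.7, -1.7, 6.0]
opening: 58.5
```

```bash
python3 t.py 502 -286 52 -2.15 519.7,135.2,152,13.54  519.7,135.2,17,13.54
```

```text
519.7,135.2,152,13.54 shift [-10.   -42.16  -0.19] turn [-15.69   0.     0.  ]
519.7,135.2,17,13.54 shift [  3.5  -42.16  -0.19] turn [-15.69   0.     0.  ]
```

Emit:
apply_moves --plan '[[5.0,[-0.3,0,0],[0,0,0]],[5.0,[-0.8,0,0],[0,0,0]],[5.0,[-1.8,0,0],[0,0,0]],[5.0,[-3.5,0,0],[0,0,0]],[5.0,[-5.5,0,0],[0,0,0]],[5.0,[-7.5,0,0],[0,0,0]],[5.0,[-9.2,0,0],[0,0,0]],[5.0,[-10,0,0],[0,0,0]],[5.0,[-10,0,0],[0,0,0]]]'

```text
time: 13.0
tcp_pos: [502.2, -286.1, 152.5]
tcp_rot: [[0.001, -0.037, -0.999], [-0.0, -0.999, 0.037], [-1.0, 0.0, -0.001]]
contact_force: [0.1, -1.1, -2.0]
opening: 58.2
```

Run:
```python
from h import *
im=snapshot("scene");np.save("scene4.npy",im)
crop(im,(283,220),(50,50),8,f"pics/k_scene.png",[(rect(502,-286,-2.15,200,58,44),(0,0,255)),(rect(502,-286,-2.15,200,58,0),(255,0,255))],"scene")
```

```text
pics/k_scene.png origin 233 170 scale 8
```

View pics/k_scene.png

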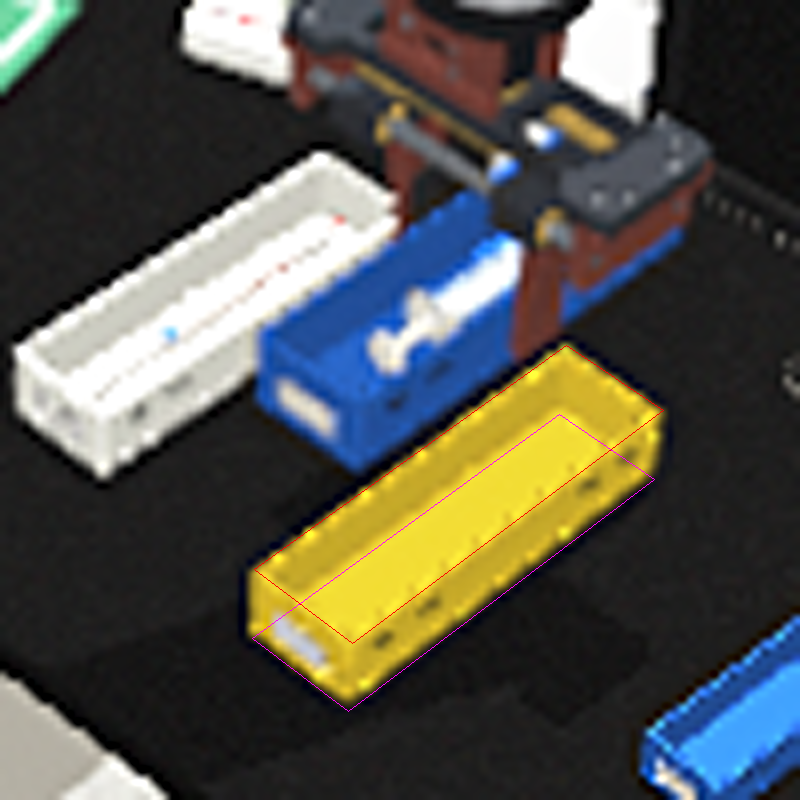

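Run:
```python
from h import *
b=unproj("scene",[[209.2,163.5]],0);print(b)
# vertical edge: project upward, compare
for z in (0,100,200,300,400): print(z,proj("top",[[*b[0,:2],z]]),proj("scene",[[*b[0,:2],z]]))
im=np.load("top3.npy");crop(im,(170,180),(60,60),6,"pics/p_top.png");
im=np.load("scene4.npy");crop(im,(220,140),(60,50),6,"pics/p_sc.png")
```

```text
[[594.12 242.61   0.  ]]
0 [[161.98 190.96]] [[209.2 163.5]]
100 [[155.88 186.32]] [[207.96 144.22]]
200 [[148.85 180.96]] [[206.68 123.68]]
300 [[140.65 174.71]] [[205.35 101.78]]
400 [[130.96 167.32]] [[203.98  78.46]]
pics/p_top.png origin 110 120 scale 6
pics/p_sc.png origin 160 90 scale 6
```

View pics/p_top.png

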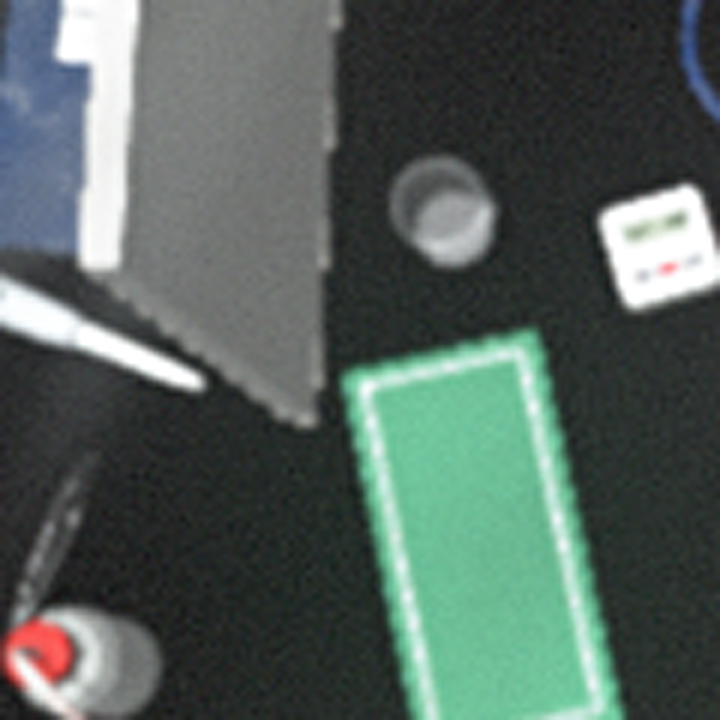

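View pics/p_sc.png

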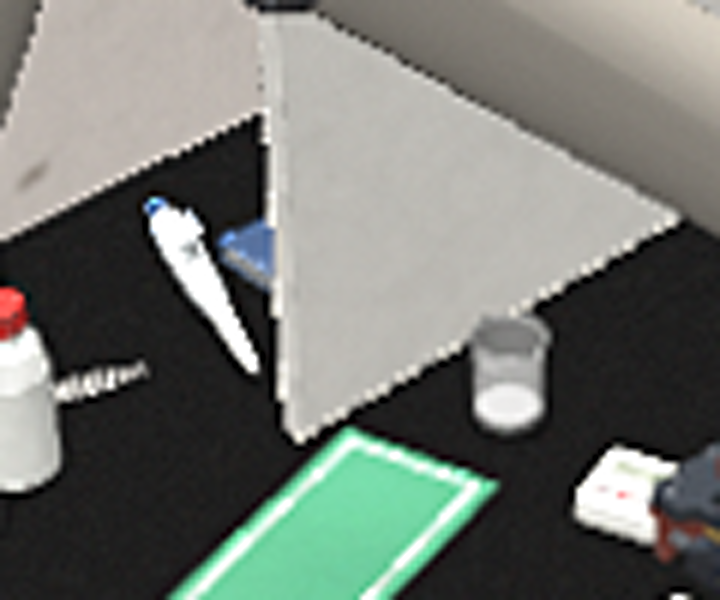

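Emit:
apply_moves --plan '[[5.0,[0,-0.8,0],[0,0,0]],[5.0,[0,-2.5,0],[-1,0,0]],[5.0,[0,-5.2,0],[-2,0,0]],[5.0,[0,-8.8,0],[-3,0,0]],[5.0,[0,-12.8,-0.1],[-4.5,0,0]],[5.0,[0,-16.8,-0.1],[-6,0,0]],[5.0,[0,-20.8,-0.1],[-7.5,0,0]],[5.0,[0,-24.8,-0.1],[-9,0,0]],[5.0,[0,-28.8,-0.1],[-10.5,0,0]],[5.0,[0,-32.6,-0.1],[-12,0,0]],[5.0,[0,-36,-0.15],[-13.5,0,0]],[5.0,[0,-38.8,-0.19],[-14.5,0,0]],[5.0,[0,-40.8,-0.19],[-15.2,0,0]],[5.0,[0,-41.8,-0.19],[-15.7,0,0]],[5.0,[0,-42.16,-0.19],[-15.69,0,0]],[5.0,[0,-42.16,-0.19],[-15.69,0,0]]]'

```text
time: 15.05
tcp_pos: [519.6, 134.4, 151.9]
tcp_rot: [[-0.0, 0.233, -0.972], [-0.001, -0.972, -0.233], [-1.0, 0.0, 0.0]]
contact_force: [-0.2, -0.7, -1.8]
opening: 58.0
```

Emit:
apply_moves --plan '[[5.0,[0.6,0,0],[0,0,0]],[5.0,[2,0,0],[0,0,0]],[5.0,[4.2,0,0],[0,0,0]],[5.0,[6.8,0,0],[0,0,0]],[5.0,[9.2,0,0],[0,0,0]],[5.0,[11,0,0],[0,0,0]],[5.0,[12.2,0,0],[0,0,0]],[5.0,[12.9,0,0],[0,0,0]],[5.0,[13.3,0,0],[0,0,0]],[5.0,[13.4,0,0],[0,0,0]],[5.0,[13.45,0,0],[0,0,0]],[5.0,[13.5,0,0],[0,0,0]],[5.0,[13.5,0,0],[0,0,0]]]'

```text
time: 16.68
tcp_pos: [520.0, 135.3, 17.5]
tcp_rot: [[0.001, 0.234, -0.972], [0.0, -0.972, -0.234], [-1.0, 0.0, -0.001]]
contact_force: [-1.2, -0.2, 3.8]
opening: 58.0
```

Emit:
apply_moves --plan '[[6.1,[0,0,0],[0,0,0]],[7.0,[0,0,0],[0,0,0]],[8.0,[0,0,0],[0,0,0]],[8.5,[-1,0,0],[0,0,0]],[8.5,[-3,0,0],[0,0,0]],[8.5,[-7,0,0],[0,0,0]],[8.5,[-11,0,0],[0,0,0]],[8.5,[-13,0,0],[0,0,0]],[8.5,[-13,0,0],[0,0,0]]]'

```text
time: 17.8
tcp_pos: [520.9, 135.6, 149.0]
tcp_rot: [[0.004, 0.234, -0.972], [0.001, -0.972, -0.234], [-1.0, -0.0, -0.004]]
contact_force: [0.1, 1.0, -0.9]
opening: 84.9
```

```bash
python3 t.py 519.7 135.2 147 13.54 525.25,-119.75,147,-2.15 525.25,-119.75,14,-2.15
python3 - <<'E'
from h import *
s=sensors.observe();print(s['opening'],np.array(s['tcp_pos']))
for n in("scene","top"):
    im=snapshot(n);np.save(n+"5.npy",im)
    if n=="scene": crop(im,(213,184),(50,50),8,f"pics/l_{n}.png",[(rect(519.7,135.2,13.54,200,58,47),(0,0,255))],n)
    else: crop(im,(290,215),(50,50),8,f"pics/l_{n}.png",[(rect(502,-286,-2.15,200,58,44),(0,0,255)),(rect(525.3,-119.8,-2.15,200,58,44),(0,255,0))],n)
E
```

```text
525.25,-119.75,147,-2.15 shift [ 0.   24.92  5.43] turn [15.69  0.    0.  ]
525.25,-119.75,14,-2.15 shift [13.3  24.92  5.43] turn [15.69  0.    0.  ]
84.92059295796933 [520.85 135.61 149.02]
pics/l_scene.png origin 163 134 scale 8
pics/l_top.png origin 240 165 scale 8
```

View pics/l_scene.png

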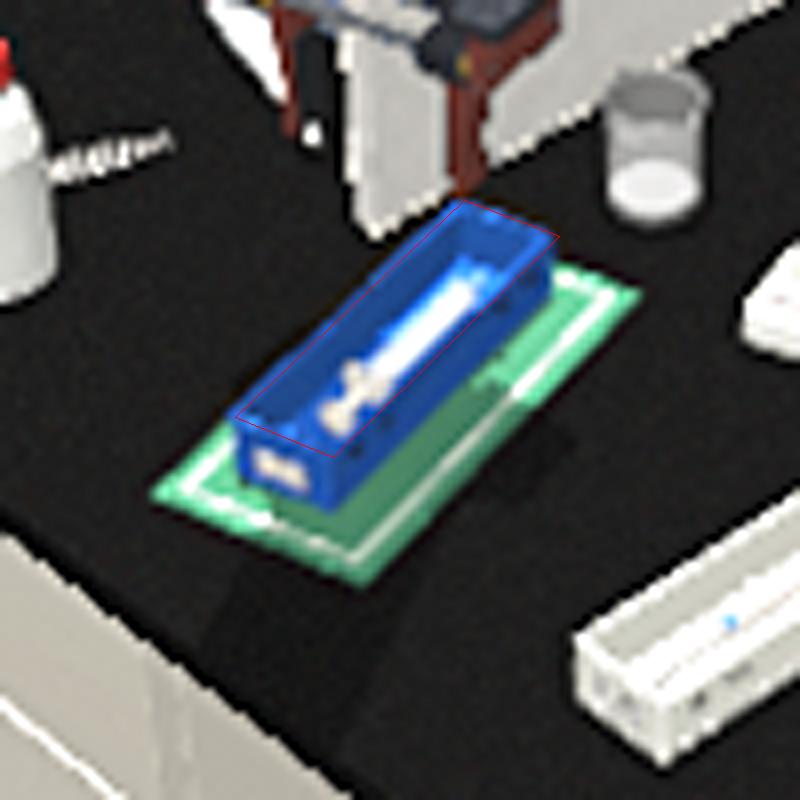

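View pics/l_top.png

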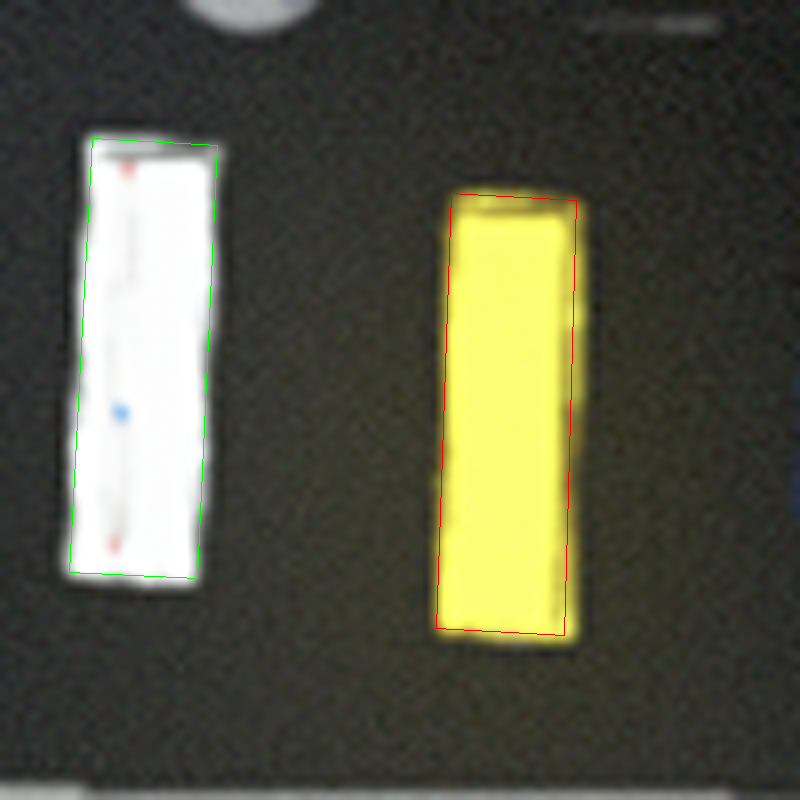

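Run:
```python
from h import *
im=np.load("top5.npy").astype(float)
def go(roi,ch,x0,lo):
    u0,v0,u1,v1=roi;g=ch(im[v0:v1,u0:u1])
    res=[]
    for t in (90,120,150):
        m=(g>t).astype(np.uint8);m=cv2.morphologyEx(m,cv2.MORPH_CLOSE,np.ones((7,7)))
        p,f,s=fit("top",m.astype(float),roi,lambda p:rect(p[0],p[1],p[2],200,58,44),x0);res.append(p);print(t,p,f,s)
    return res
print('white');go((242,172,275,245),lambda c:c[...,1],[525,-120,-2],0)
print('yellow');go((288,180,320,250),lambda c:c[...,1],[502,-286,-2],0)
sc=np.load("scene5.npy").astype(float)
def go2(roi,x0):
    u0,v0,u1,v1=roi;g=sc[v0:v1,u0:u1].max(2)
    for t in (80,110):
        m=(g>t).astype(np.uint8);m=cv2.morphologyEx(m,cv2.MORPH_CLOSE,np.ones((7,7)))
        # keep the largest component
        n,l,st,_=cv2.connectedComponentsWithStats(m);k=1+st[1:,4].argmax();m=(l==k)
        p,f,s=fit("scene",m.astype(float),roi,lambda p:boxpts(p[0],p[1],p[2],200,58,0,44),x0);print(t,p,f,s)
o=proj("scene",boxpts(502,-286,-2,200,58,0,44));print(o.min(0),o.max(0))
o2=proj("scene",boxpts(525,-120,-2,200,58,0,44));print(o2.min(0),o2.max(0))
r=lambda o:(int(o[:,0].min())-4,int(o[:,1].min())-4,int(o[:,0].max())+5,int(o[:,1].max())+5)
print('scene white');go2(r(o2),[525,-120,-2]);print('scene yellow');go2(r(o),[502,-286,-2])
```

```text
white
90 [ 522.89 -118.05   -1.56] 135.13333333333333 1003.0
120 [ 524.23 -119.15   -2.17] 76.89019607843139 944.0
150 [ 522.63 -119.21   -2.17] 53.32549019607843 909.0
yellow
90 [ 499.03 -286.99   -1.28] 142.44313725490196 1012.0
120 [ 501.34 -286.28   -3.18] 96.74117647058824 959.0
150 [ 499.92 -286.95   -2.07] 67.43529411764706 894.0
[264.09 212.68] [315.41 258.51]
[235.12 188.74] [284.73 230.55]
scene white
80 [ 526.72 -114.16   -2.18] 36.03921568627451 1007.0
110 [ 527.14 -113.38   -1.66] 37.2235294117647 983.0
scene yellow
80 [ 503.19 -283.39   -2.36] 38.48627450980392 1098.0
110 [ 503.92 -283.24   -2.47] 44.803921568627445 1080.0
```

Emit:
apply_moves --plan '[[8.5,[0,2,0.4],[1,0,0]],[8.5,[0,6,1.3],[4,0,0]],[8.5,[0,11,2.4],[7,0,0]],[8.5,[0,16,3.5],[10,0,0]],[8.5,[0,20.5,4.5],[13,0,0]],[8.5,[0,23.8,5.2],[15,0,0]],[8.5,[0,24.92,5.43],[15.69,0,0]],[8.5,[2,24.92,5.43],[15.69,0,0]],[8.5,[5.5,24.92,5.43],[15.69,0,0]],[8.5,[9.5,24.92,5.43],[15.69,0,0]],[8.5,[12,24.92,5.43],[15.69,0,0]],[7.5,[13.1,24.92,5.43],[15.69,0,0]],[6.6,[13.3,24.92,5.43],[15.69,0,0]],[6.2,[13.3,24.92,5.43],[15.69,0,0]],[6.0,[13.3,24.92,5.43],[15.69,0,0]],[6.0,[13.3,24.92,5.43],[15.69,0,0]]]' --grip_force 12

```text
time: 19.9
tcp_pos: [525.7, -119.9, 14.6]
tcp_rot: [[0.001, -0.037, -0.999], [-0.0, -0.999, 0.037], [-1.0, 0.0, -0.001]]
contact_force: [0.1, 0.3, 0.1]
opening: 60.3
```

Emit:
apply_moves --plan '[[5.8,[0,0,0],[0,0,0]],[5.0,[0,0,0],[0,0,0]],[5.0,[0,0,0],[0,0,0]],[5.0,[0,0,0],[0,0,0]]]' --grip_force 20

```text
time: 20.4
tcp_pos: [525.5, -119.9, 14.3]
tcp_rot: [[0.0, -0.038, -0.999], [-0.0, -0.999, 0.038], [-1.0, 0.0, -0.0]]
contact_force: [-1.3, -0.0, 5.0]
opening: 57.5
```

```bash
python3 t.py 525.25 -119.75 14 -2.15 525.25,-119.75,114,-2.15 502,-287.3,114,-2.15 502,-287.3,62,-2.15 502,-287.3,52,-2.15
```

```text
525.25,-119.75,114,-2.15 shift [-10.   0.   0.] turn [0. 0. 0.]
502,-287.3,114,-2.15 shift [-10.    16.83   1.69] turn [0. 0. 0.]
502,-287.3,62,-2.15 shift [-4.8  16.83  1.69] turn [0. 0. 0.]
502,-287.3,52,-2.15 shift [-3.8  16.83  1.69] turn [0. 0. 0.]
```

Emit:
apply_moves --plan '[[5.0,[-0.3,0,0],[0,0,0]],[5.0,[-0.9,0,0],[0,0,0]],[5.0,[-2.2,0,0],[0,0,0]],[5.0,[-4.2,0,0],[0,0,0]],[5.0,[-6.8,0.3,0],[0,0,0]],[5.0,[-8.8,1.2,0.2],[0,0,0]],[5.0,[-9.8,3,0.4],[0,0,0]],[5.0,[-10,5.5,0.7],[0,0,0]],[5.0,[-10,8.5,1],[0,0,0]],[5.0,[-10,11.5,1.3],[0,0,0]],[5.0,[-10,14.2,1.5],[0,0,0]],[5.0,[-10,16,1.65],[0,0,0]],[5.0,[-10,16.83,1.7],[0,0,0]],[5.0,[-10,16.83,1.7],[0,0,0]]]'

```text
time: 22.15
tcp_pos: [502.0, -287.2, 114.0]
tcp_rot: [[0.0, -0.038, -0.999], [0.0, -0.999, 0.038], [-1.0, -0.0, -0.0]]
contact_force: [-0.6, -0.2, -1.6]
opening: 57.8
```

Run:
```python
from h import *
s=sensors.observe();print(s['opening'],np.array(s['tcp_pos']))
for n in("scene","top"):
    im=snapshot(n);np.save(n+"6.npy",im)
    if n=="scene": crop(im,(285,220),(45,50),8,f"pics/m_{n}.png",[(rect(502,-287.3,-2.15,200,58,44),(0,0,255)),(rect(502,-287.3,-2.15,200,58,144),(0,255,0))],n)
    else: crop(im,(189,213),(50,50),8,f"pics/m_{n}.png",[(rect(519.7,135.2,13.54,200,58,47),(0,0,255)),(rect(519.7,135.2,13.54,230,98,3),(255,0,255))],n)
```

```text
57.81587102722708 [ 502.01 -287.17  114.05]
pics/m_scene.png origin 240 170 scale 8
pics/m_top.png origin 139 163 scale 8
```

View pics/m_scene.png

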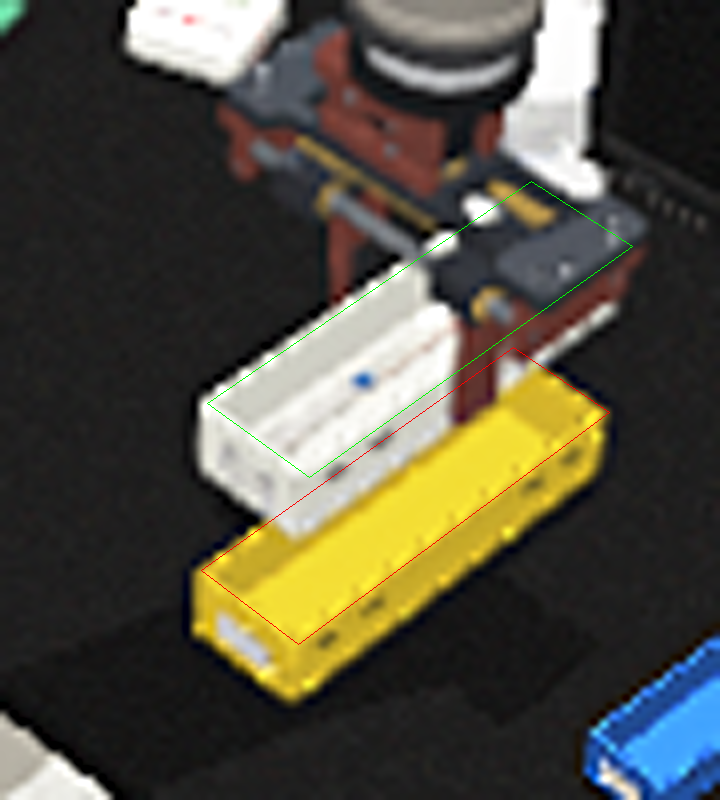

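View pics/m_top.png

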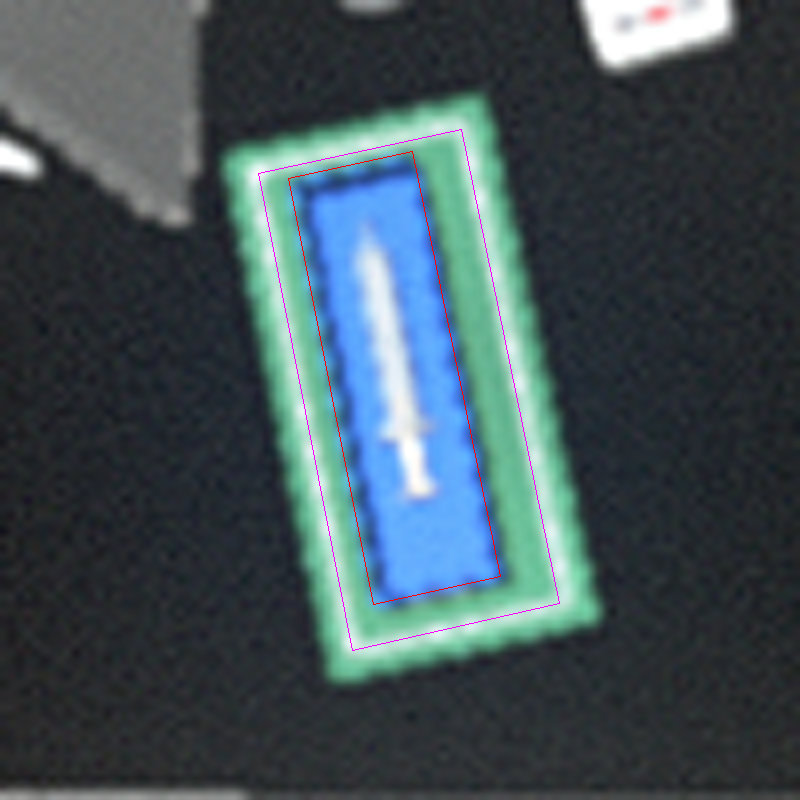

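Emit:
apply_moves --plan '[[5.0,[0.6,0,0],[0,0,0]],[5.0,[1.8,0,0],[0,0,0]],[5.0,[3.2,0,0],[0,0,0]],[5.0,[4.3,0,0],[0,0,0]],[5.0,[5.0,0,0],[0,0,0]],[5.0,[5.3,0,0],[0,0,0]],[5.0,[5.5,0,0],[0,0,0]],[5.0,[5.6,0,0],[0,0,0]],[5.0,[5.6,0,0],[0,0,0]]]'

```text
time: 23.38
tcp_pos: [502.1, -287.4, 58.2]
tcp_rot: [[0.0, -0.038, -0.999], [-0.0, -0.999, 0.038], [-1.0, 0.0, -0.0]]
contact_force: [0.0, -0.5, -1.3]
opening: 57.9
```

Emit:
apply_moves --plan '[[5.0,[0.12,0,0],[0,0,0]],[5.0,[0.24,0,0],[0,0,0]],[5.0,[0.36,0,0],[0,0,0]],[5.0,[0.4,0,0],[0,0,0]],[5.0,[0.4,0,0],[0,0,0]]]'

```text
time: 24.0
tcp_pos: [501.9, -287.3, 53.9]
tcp_rot: [[-0.0, -0.037, -0.999], [0.0, -0.999, 0.037], [-1.0, -0.0, 0.0]]
contact_force: [0.1, -0.5, -0.8]
opening: 57.8
```

Foot is inside the mouth with no contact force. Last 1.5–2 mm.

Emit:
apply_moves --plan '[[5.0,[0.06,0,0],[0,0,0]],[5.0,[0.12,0,0],[0,0,0]],[5.0,[0.17,0,0],[0,0,0]],[5.0,[0.2,0,0],[0,0,0]],[5.0,[0.2,0,0],[0,0,0]]]'

```text
time: 24.62
tcp_pos: [502.0, -287.3, 52.3]
tcp_rot: [[0.0, -0.037, -0.999], [-0.0, -0.999, 0.037], [-1.0, 0.0, -0.0]]
contact_force: [-2.3, 1.1, 4.3]
opening: 57.9
```

Run:
```python
from h import *
im=snapshot("scene");np.save("scene7.npy",im)
crop(im,(290,225),(45,45),8,f"pics/n_scene.png")
```

```text
pics/n_scene.png origin 245 180 scale 8
```

View pics/n_scene.png

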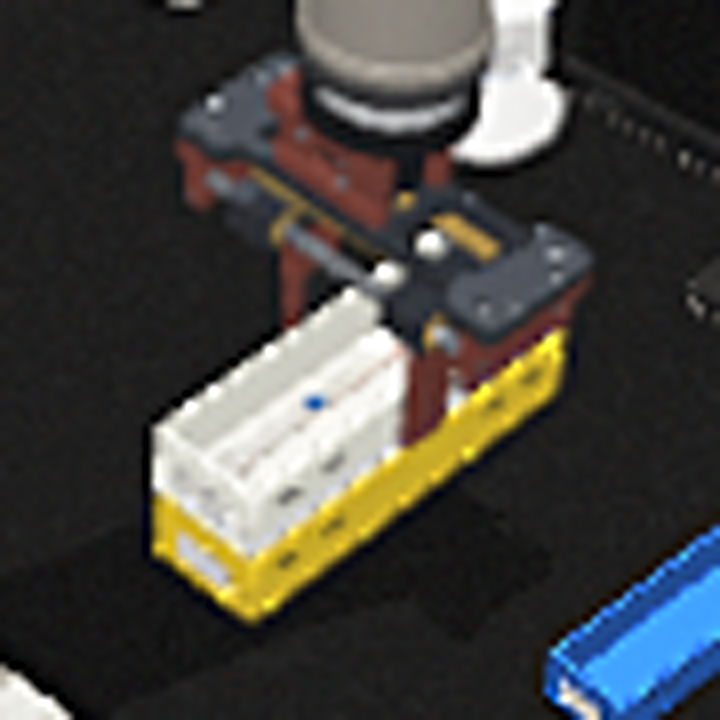

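Seated at the predicted height (52.3) with contact; the walls look flush. Release and retreat.

Emit:
apply_moves --plan '[[5.9,[0,0,0],[0,0,0]],[6.3,[0,0,0],[0,0,0]],[7.2,[0,0,0],[0,0,0]],[8.2,[0,0,0],[0,0,0]],[8.5,[-1,0,0],[0,0,0]],[8.5,[-3,0,0],[0,0,0]],[8.5,[-7,0,0],[0,0,0]],[8.5,[-11,0,0],[0,0,0]],[8.5,[-14,-2,0],[0,0,0]],[8.5,[-14,-6,0],[0,0,0]],[8.5,[-14,-11,0],[0,0,0]],[8.5,[-14,-15,0],[0,0,0]],[8.5,[-14,-17,0],[0,0,0]],[8.5,[-14,-17,0],[0,0,0]]]'

```text
time: 26.42
tcp_pos: [508.6, -115.9, 192.7]
tcp_rot: [[0.001, -0.034, -0.999], [0.0, -0.999, 0.034], [-1.0, -0.0, -0.001]]
contact_force: [0.0, -0.2, -0.0]
opening: 84.6
```

Run:
```python
from h import *
s=sensors.observe();print(s['time'],s['opening'],np.array(s['tcp_pos']))
for n in("scene","top"):
    im=snapshot(n);np.save(n+"8.npy",im)
    crop(im,(285,225) if n=="scene" else (300,213),(45,45),8,f"pics/o_{n}.png")
    cv2.imwrite(f"pics/full_{n}.png",cv2.resize(im[:,:,::-1],(800,600),interpolation=cv2.INTER_CUBIC))
# compare yellow-body lower region before (scene0) and now
```

```text
26.425 84.64163105891542 [ 508.64 -115.89  192.71]
pics/o_scene.png origin 240 180 scale 8
pics/o_top.png origin 255 168 scale 8
```

View pics/o_scene.png

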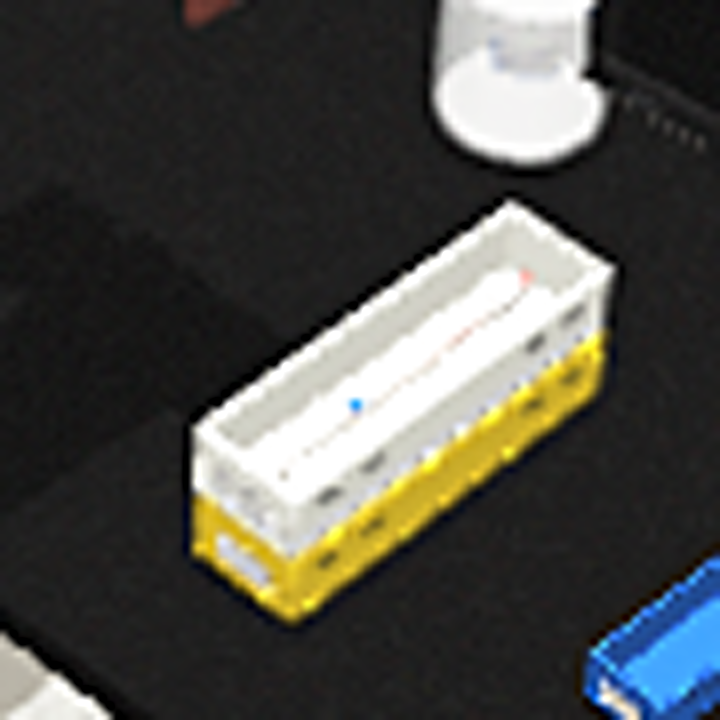

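View pics/o_top.png

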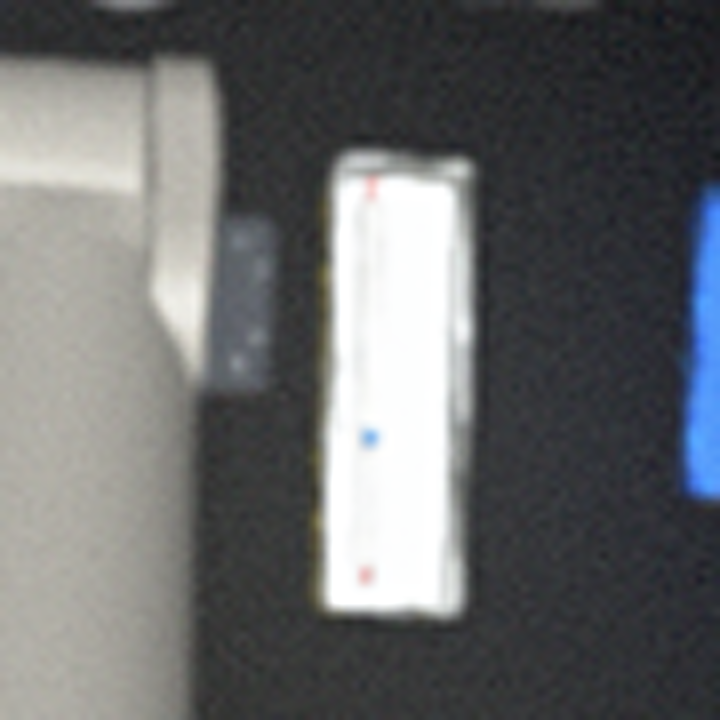

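View pics/full_scene.png

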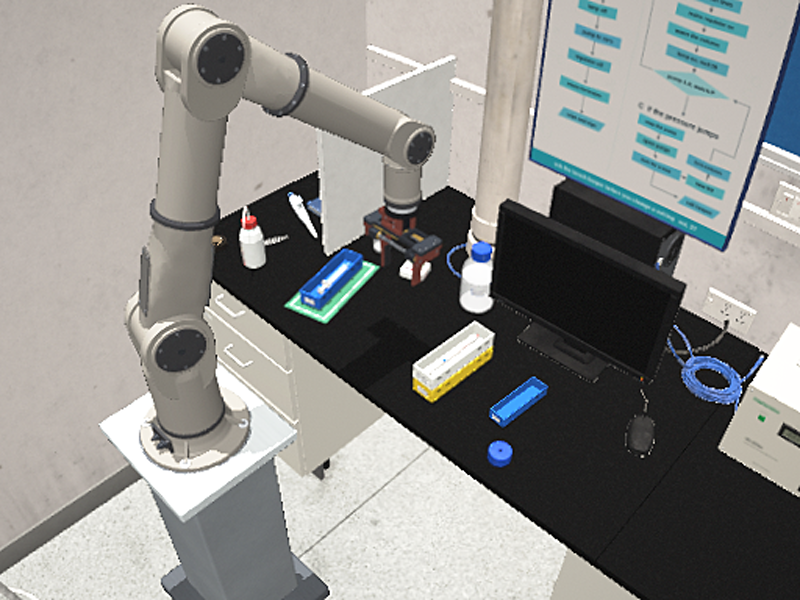

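```bash
python3 -c "
from cell import workorder
print(workorder.finish_job())"
```

```text
the job is handed in; nothing more can be done
None
```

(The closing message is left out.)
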